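Clip the slide-drying air blower into its bench stand and lock it on

ROBOT

A 6-joint arm with a two-finger parallel gripper is mounted at the origin on the work surface. World frame = base frame: x ahead of the robot, y to its left, z up, the work surface at z = 0. Lengths are in mm, angles in rad, forces in N, time in s.
With the tool pointing down it reaches from about 350 to 975 mm from the base axis. Payload 17.4 kg.
Tool frame: the origin (TCP) lies midway between the tips of the shut fingers; the grasp point (between the pads) lies 19 mm behind it (ctrl.grip_depth is the z of the grasp point in the tool frame, in mm); z points along the fingers, y is the line along which they close (so a half turn about z gives the same grasp; the last joint's range is limited). The gripper opens to 85 mm and grips with 20 to 120 N. Pads are 22 mm wide; open, the fingers measure 114 mm over their backs; the gripper's body (76 mm by 85 mm) begins 54 mm behind the grasp point. The pads swing forward as they close: fully open they stand 13 mm farther back than shut.
Start: joints at [1.093, 0.116, 1.442, -0, 1.584, -0.038], TCP at [287.395, 610.767, 231.303] pointing down, gripper open.
Joint ranges: [-2.83, 2.83], [-0.83, 2.19], [0.07, 2.5], [-1.14, 4.28], [0.01, 3], [-2.97, 2.97]. Speed limits (rad/s): [1.89, 1.89, 2.22, 3.14, 3.14, 3.14].

INTERFACE

Orientations are given as a unit quaternion [x, y, z, w].
In Python, from station import ctrl gives the robot as it stands. Calls block until the motion is done:
- ctrl.movep(position, orientation): joint-space move of the TCP to a pose.
- ctrl.move_straight(position, frame=None, feed=150, force_limit=None): straight line of the TCP; frame=None keeps the orientation; feed is the mean speed in mm/s. With force_limit (N) it stops when the force on the tool has changed by that much, and returns True; else False.
- ctrl.move_joints(angles): joint-space move.
- ctrl.command_gripper(opening): finger opening in mm; the grip force is fixed at half the most; returns when the fingers have stopped.
- ctrl.wait(seconds).
- ctrl.ik(position, orientation): joint angles nearest the present ones, or None.
- ctrl.snapshot(name): name is "side" or "top" or "wrist"; returns the picture (480x640x3 uint8, red, green, blue); there is no depth.
- ctrl.get_calibration(name): a dict with "fx", "fy", "cx", "cy" (pixels), "R" (3x3) and "t" (3): a world point X has camera coordinates R X + t. Camera axes: x right, y down, z forward; pixel columns grow to the right and rows downward; lengths in mm; the calibration is good to about 2 mm. A picture is of the moment at which its call begins: read the wrist's pose just before it. get_calibration takes no time and is no camera call; for the wrist camera it gives the pose at the moment of the call.
A pose or a line that the arm cannot do raises ctrl.MotionError and nothing moves.
- ctrl.sign_off(): hands the job in; it is judged then, once.
Readings, each from a call of its own:
- ctrl.read_time(): time.
- ctrl.read_q(): joint angles.
- ctrl.read_joint_vel(): joint speeds.
- ctrl.read_tau(): joint torques, N m.
- ctrl.read_ee_pos(): TCP position.
- ctrl.read_ee_rot(): TCP orientation.
- ctrl.read_force(): force on the tool from outside, world axes, zero at the start.
- ctrl.read_torque(): the same for the moment, N m.
- ctrl.read_grip_width(): finger opening in mm.
- ctrl.read_grasp_force(): force on a finger pad.
Only numpy, scipy, OpenCV 4.12 (cv2) and the standard library are available. Lean on these libraries where they do the work, as an engineer would, in place of code of your own. Each camera call takes 0.05 s, during which the arm holds its last target. There are 200 camera calls.

TASK

Clip the cordless air blower into its blue bench stand, lying on its side with the red button up, its nozzle pressed fully home in the spring clip and its handle on the rest in front of the steel back stop. Then switch it on to run hands-free: squeeze the orange trigger all the way, press the red lock button on the side of the handle, and ease the trigger off while the button is still down so that the lock keeps it on. Leave it like that, and do not disturb the slide rack, the jar or the bottle.

Things in the scene. Friction and masses are not known exactly. Their poses are not given: they have to be found in the camera images.
- blower_grip (a point): Grasp point, half-way up, in the white motor housing of the loose pistol-shaped air blower (0.45 kg) that lies on its side, red button up (no turning over needed). Axes: x along the barrel to the nozzle, y from barrel to handle end, z up. Housing box, mm from here: x -75..30, y -23..23, z -24..24. To lift, grasp across its 46 mm at x -4..20 (trigger near behind that).
- blower_nozzle (a point): Point on the axis of the black round nozzle (diameter 34 mm) that goes in the clip; 67 mm in front (+x) of blower_grip, same axes. The nozzle reaches from 37 mm behind this point (housing's front face) to 38 mm before it.
- handle_mid (a point): Centre of the grey grip of the handle, 52 mm behind (-x) blower_grip and 87 mm along y; same axes. Grip 36 (x) x 50 (y) x 40 (z) mm; thinner neck (36 x 39 x 22 mm, z -11..11) between it and the housing; black battery foot 62 x 18 x 46 mm at its end (y +23..41).
- trigger_face (a point): Centre of the front face of the orange paddle trigger in front of the handle's neck; axes as the blower's, face looks to +x, 34 mm long (y), 40 mm high (z, 20 mm either side of here). At rest it is 14 mm behind (-x) blower_grip, 45 mm along y, same height; it moves to -x when squeezed. Free space in front of it for a finger.
- trigger (a joint): Travel of the trigger, m: 0 released, 0.010 squeezed to its stop. Spring 2.4 N at the start, 6.4 N at the stop. Held by the lock it stays at about 0.0055.
- lock_top (a point): Centre of the top of the red round lock button (diameter 18 mm) on the upper side of the neck; at rest 38 mm behind the trigger's face (-x), 2 mm less along y, 19 mm above the face's centre. Pushed down (-z) by 7 mm. A hand tilted about 25 degrees, its lower finger in front of the trigger and the higher one over the button, can work both: pull back, then push down, then ease forward.
- lock (a joint): Travel of the button, m: 0 up, 0.007 home. Spring 0.9 to 2 N. Blocked after about 0.5 mm until the trigger is squeezed 0.008 or more; springs up if let go while the trigger is held there. If the trigger is eased to about 0.0055 with the button held home, the button is caught at about 0.0065 and keeps the trigger on; squeezing again frees it.
- clip_seat (a point): Axis of the sprung clip on the fixed stand, 59 mm above the bench: blower_nozzle must come here. Axes as the blower's when home (x barrel, y towards handle rest, z up). Two steel arms, 18 mm long in x; lips 26 mm apart 11 mm above here; flared plates above open to 54 mm at 29 mm above here. The nozzle must be pushed straight down (about 8 to 15 N) to snap past the lips to the saddle.
- push_point (a point): Where the top of the nozzle is when home, in the 28 mm gap between clip and housing: 23 mm behind (-x) clip_seat, 17 mm above it; same axes. Room for closed fingertips to push the nozzle down. Just laid in the flare, the nozzle rests some 20 mm too high and the blower slopes nose up about 10 degrees (0.16 rad) with its rear on the rests.
- back_stop (a point): Middle of the front face (36 mm wide in y, top 9 mm above here) of the upright steel stop on the stand; it looks to +x. With blower_nozzle exactly at clip_seat the back of the handle's neck is 5 mm in front of it; it may touch and takes the push of the trigger. The blower can slide along the clip by some mm.
- handle_rest (a point): Middle of the top of the grey rest for the grip, 40 x 40 mm, 20.5 mm below clip_seat's height (grip's underside lies about here). Another rest, 26 mm wide in y, 70 mm long, carries the housing, its top 24 mm below clip_seat. Base plate 10 mm thick.
- slide_rack: Blue rack with glass slides, 75 x 100 x 51 mm, standing beyond the nozzle; origin centre of underside. Leave alone.
- jar: Amber jar, diameter 64, height 85 mm, origin centre of underside. Leave alone.
- bottle: White bottle with red cap, diameter 60, height 150 mm, origin centre of underside. Leave alone.
There are look-alikes about, which are no part of the job. What is shaped like the part that bears blower_grip but turquoise is not meant.

How it is judged (in metres and radians):
On the way, in this order (a step that is already met when the one before it is completed fails the run):
1. the blower's nozzle is snapped home in the clip (y of blower_nozzle in the frame of clip_seat between -0.004 and 0.004 m and z of blower_nozzle in the frame of clip_seat between -0.004 and 0.004 m and x of blower_nozzle in the frame of clip_seat between -0.015 and 0.015 m and angle between the x axis of blower_nozzle and the x axis of clip_seat, either way round below 0.14 rad and angle between the z axis of blower_nozzle and the z axis of clip_seat, either way round below 0.14 rad), for 0.2 s.
2. with the blower in the clip, the trigger is squeezed to at least 8 mm (all of step 1 and value of joint trigger above 0.008 m).
At the end, for the whole second after the job is handed in: The blower lies still in the stand, red button up, nozzle point within 4 mm of the clip's axis (15 mm along it) and level within 0.14 rad; the lock button is caught down (5.5 mm or more) and holds the eased trigger on (4.5 to 7.5 mm) (all of step 1 and value of joint trigger between 0.0045 and 0.0075 m and value of joint lock above 0.0055 m and linear speed of blower below 0.02 m/s); the robot touches nothing.
It fails at once if the slide rack is moved by 30 mm or tipped (distance of slide_rack from where it was at the start of the episode above 0.03 m or angle between slide_rack's own z axis and vertical above 0.5 rad).
It fails at once if the jar is moved by 30 mm or tipped (distance of jar from where it was at the start of the episode above 0.03 m or angle between jar's own z axis and vertical above 0.5 rad).
It fails at once if the bottle is moved by 30 mm or tipped (distance of bottle from where it was at the start of the episode above 0.03 m or angle between bottle's own z axis and vertical above 0.5 rad).
It also fails if it takes over 67 s, if anything falls off the work surface, if the arm or the gripper's body presses on something with over 40 N, if the wrist force passes 120 N, or if a joint passes its speed limit or range.

## Working session

There is one attempt and no reset: what is moved stays moved. The work goes in short steps, each a Python script; the robot and the scene stay as the last script left them, time stands still between calls to the robot, and variables do not carry over. Pictures are saved under pics/ and viewed, at most 10 in all, crops included, and the job is handed in when it is done.

```bash
ls; mkdir -p pics; python3 - <<'E'
from station import ctrl
import cv2, numpy as np
for n in ("top","side"):
    im=ctrl.snapshot(n); cv2.imwrite(f"pics/{n}0.png",im[:,:,::-1]); c=ctrl.get_calibration(n)
    print(n,{k:np.round(v,3).tolist() for k,v in c.items()})
print(ctrl.read_ee_rot(),ctrl.read_time(), ctrl.grip_depth)
E
```

```text
pics
top {'fx': 550.068, 'fy': 550.068, 'cx': 317.212, 'cy': 238.003, 'R': [[0.012, -1.0, 0.0], [-0.986, -0.012, -0.165], [0.165, 0.002, -0.986]], 't': [12.393, 584.398, 1314.952]}
side {'fx': 602.142, 'fy': 602.142, 'cx': 317.441, 'cy': 236.953, 'R': [[0.971, -0.238, -0.02], [-0.18, -0.672, -0.718], [0.157, 0.701, -0.695]], 't': [-563.33, 181.376, 1110.926]}
[ 2.18130020e-01  9.75919571e-01 -5.20225104e-04 -1.24162617e-04] 0.1 -18.700000000000003
```

View pics/top0.png

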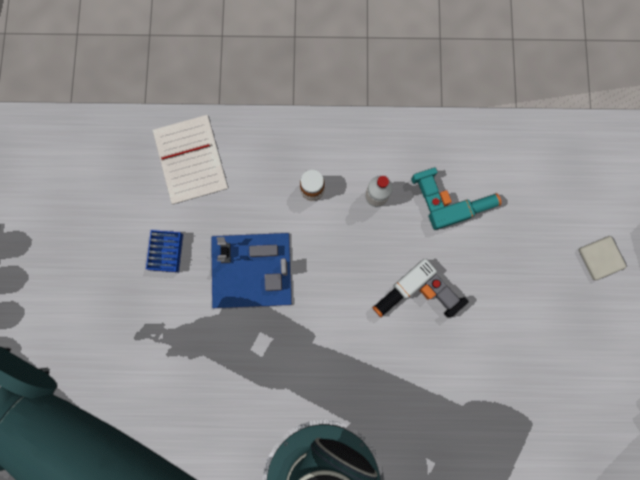

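View pics/side0.png

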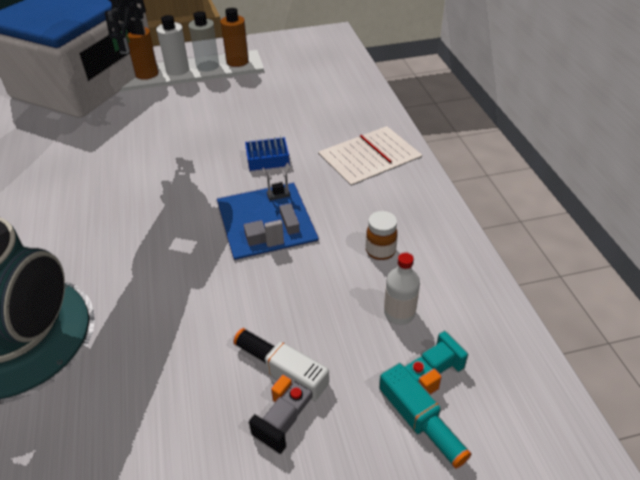

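Two candidates: the white/grey pistol at top-view (420,285), and the turquoise one at (455,200). The white one fits because it has the white housing, black nozzle and red button up; turquoise is excluded. The stand is at top (252,270), with its clip at (225,248) and the rests at (263,250) and (273,282). Next I'll take coarse positions and go to close views.

```bash
cat > h.py <<'E'
from station import ctrl
import cv2, numpy as np
from scipy.spatial.transform import Rotation as Rot
def ray(c,px,z):
    R,t=np.array(c["R"]),np.array(c["t"]); o=-R.T@t
    d=R.T@np.array([(px[0]-c["cx"])/c["fx"],(px[1]-c["cy"])/c["fy"],1.])
    return o+d*(z-o[2])/d[2]
def proj(c,X):
    p=np.array(c["R"])@np.array(X,float)+c["t"]; return np.array([c["fx"]*p[0]/p[2]+c["cx"],c["fy"]*p[1]/p[2]+c["cy"]])
def down(ydir_deg):   # tool z down, tool y axis along heading (deg) in world
    a=np.radians(ydir_deg); y=np.array([np.cos(a),np.sin(a),0]); z=np.array([0,0,-1.]); x=np.cross(y,z)
    return Rot.from_matrix(np.c_[x,y,z]).as_quat()
def snap(n,f):
    c=ctrl.get_calibration(n); im=ctrl.snapshot(n)[:,:,::-1].copy(); cv2.imwrite(f"pics/{f}.png",im); np.savez(f"pics/{f}.npz",**c); return c,im
E
python3 - <<'E'
from h import *
c=ctrl.get_calibration("top")
for n,px,z in [("nozzletip",(378,310),24),("house rear",(430,267),48),("red",(437,284),43),("foot",(457,305),40),
 ("clip",(225,248),80),("hrest",(273,282),38.5),("houserest",(263,250),35),("stop",(284,267),60),("bottle",(380,190),75),("jar",(312,185),80),("rack",(165,251),51)]: print(n,ray(c,px,z).round())
w=ctrl.get_calibration("wrist"); R=np.array(w["R"]); p=-R.T@w["t"]; T=Rot.from_quat(ctrl.read_ee_rot()).as_matrix()
print("cam in tool",T.T@(p-ctrl.read_ee_pos()),"\n",(R@T).round(3),w["fx"],w["cx"],w["cy"])
for a in (0,90,-90,180):
  print(a,ctrl.ik([450,150,400],down(a)),ctrl.ik([450,-200,400],down(a)))
E
```

```text
nozzletip [ 410. -133.   24.]
house rear [ 515. -259.   48.]
red [ 474. -276.   43.]
foot [ 424. -324.   40.]
clip [552. 242.  80.]
hrest [475. 127.  38.]
houserest [554. 154.  35.]
stop [510. 100.  60.]
bottle [ 702. -134.   75.]
jar [711.  34.  80.]
rack [547. 394.  51.]
cam in tool [  69.52401431   -1.32415837 -142.31830529] 
 [[-0.002  1.     0.   ]
 [-0.962 -0.002 -0.274]
 [-0.274 -0.001  0.962]] 374.7895378594257 315.2327319913369 235.23432411077994
0 [ 2.67965907e-01 -3.12575998e-01  1.56855017e+00 -4.44089210e-16
  1.88561848e+00  2.67965907e-01] [-4.70030154e-01 -2.73531700e-01  1.53792940e+00 -4.44089210e-16
  1.87719496e+00 -4.70030154e-01]
90 [ 2.67965907e-01 -3.12575998e-01  1.56855017e+00 -4.44089210e-16
  1.88561848e+00 -1.30283042e+00] [-4.70030154e-01 -2.73531700e-01  1.53792940e+00 -4.44089210e-16
  1.87719496e+00 -2.04082648e+00]
-90 [ 2.67965907e-01 -3.12575998e-01  1.56855017e+00 -4.44089210e-16
  1.88561848e+00  1.83876223e+00] [-4.70030154e-01 -2.73531700e-01  1.53792940e+00 -4.44089210e-16
  1.87719496e+00  1.10076617e+00]
180 [ 2.67965907e-01 -3.12575998e-01  1.56855017e+00 -4.44089210e-16
  1.88561848e+00 -2.87362675e+00] [-4.70030154e-01 -2.73531700e-01  1.53792940e+00 -4.44089210e-16
  1.87719496e+00  2.67156250e+00]
```

```bash
python3 - <<'E'
from h import *
ctrl.movep([510,120,230],down(0)); snap("wrist","w_stand")
ctrl.movep([480,-235,230],down(40)); snap("wrist","w_blow")
print(ctrl.read_time())
a=cv2.imread("pics/w_stand.png");b=cv2.imread("pics/w_blow.png")
cv2.imwrite("pics/w_stand2.png",cv2.resize(a[0:330,140:520],None,fx=1.8,fy=1.8,interpolation=2));cv2.imwrite("pics/w_blow2.png",cv2.resize(b[0:400,60:560],None,fx=1.5,fy=1.5,interpolation=2))
E
```

```text
3.4917
```

View pics/w_stand2.png

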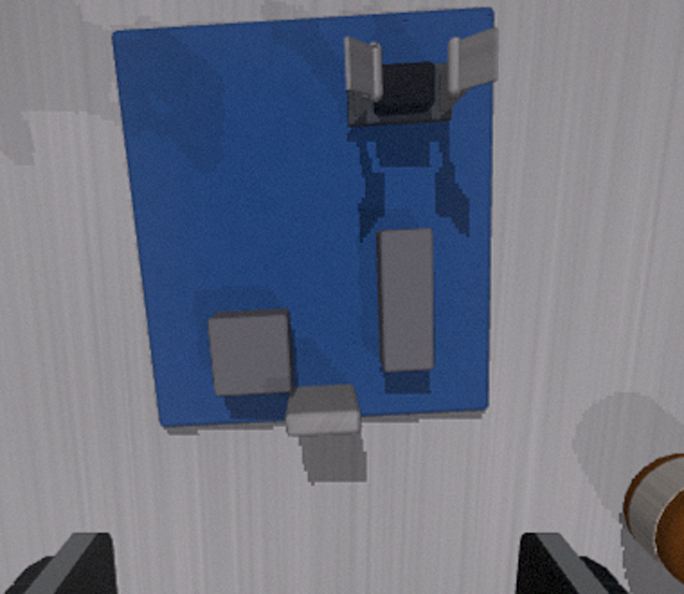

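View pics/w_blow2.png

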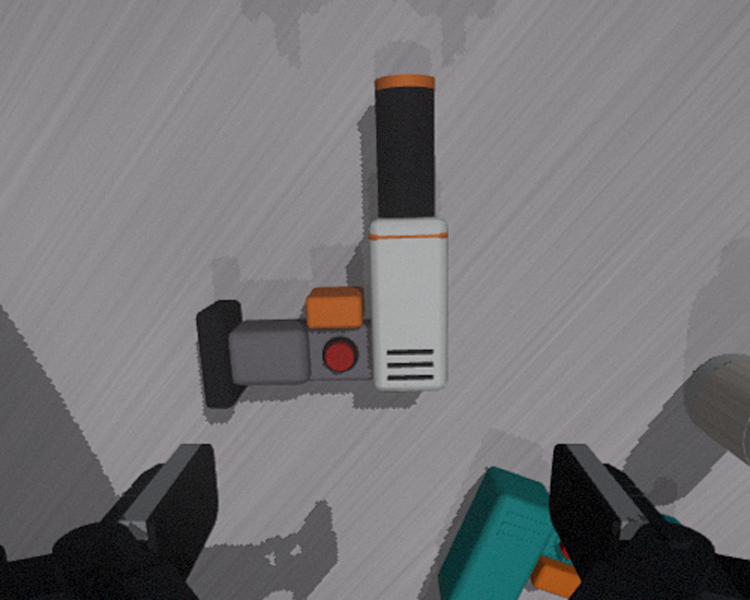

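The stand crop shows the clip arms at crop (365,70) and (470,65), the black saddle at (405,88), the housing rest at (405,300), the handle rest at (250,355) and the stop at (325,408). The blower crop confirms the white pistol: housing at (408,305), red button at (340,355), orange trigger at (335,307), nozzle tip at (405,80).

```bash
python3 - <<'E'
from h import *
def load(f): return dict(np.load(f"pics/{f}.npz")), cv2.imread(f"pics/{f}.png")
def rect(c,m,z,name,keep=None):
    k,l,s,_=cv2.connectedComponentsWithStats(m.astype(np.uint8))
    i=(1+np.argmax(s[1:,4])) if keep is None else l[keep[1],keep[0]]
    ys,xs=np.nonzero(l==i); P=np.array([ray(c,(x,y),z)[:2] for x,y in zip(xs,ys)],np.float32)
    r=cv2.minAreaRect(P); print(name,np.round(r[0],1),np.round(r[1],1),round(r[2],2),"px",s[i].tolist(),"mean",P.mean(0).round(1)); return P,r
c,im=load("w_blow"); hsv=cv2.cvtColor(im,cv2.COLOR_BGR2HSV); H,S,V=cv2.split(hsv)
Y,X=np.mgrid[:480,:640]; roi=(Y<290)&(X>180)&(X<375)
print("white V",V[220,310],S[220,310],"bench",V[220,400],S[220,400])
P,r=rect(c,(V>165)&roi&(S<60),48,"housing",(332,200))
ctr=P.mean(0)
rect(c,roi&(S>150)&((H<5)|(H>172)),43,"red")
rect(c,roi&(S>150)&(H>5)&(H<20)&(Y>180)&(X<305),44,"trigger")
# nozzle centreline, rows
pts=[]
for y in range(65,140,5):
    xs=np.nonzero((V[y]<60)&(np.abs(X[y]-332)<35))[0]
    pts.append((ray(c,(xs.min()-.5,y),24)+ray(c,(xs.max()+.5,y),24))[:2]/2)
vx,vy,x0,y0=cv2.fitLine(np.array(pts,np.float32),cv2.DIST_HUBER,0,.01,.01).ravel(); print("nozzle dir",np.degrees(np.arctan2(vy,vx)),"pt",x0,y0)
print("tip z24",ray(c,(405/1.5+60,80/1.5),41))
print("V rows",[int(v) for v in V[40:60,330]], [int(v) for v in V[255:265,330]],[int(v) for v in V[142:165,330]])
c,im=load("w_stand"); V=cv2.cvtColor(im,cv2.COLOR_BGR2HSV)[:,:,2];S=cv2.cvtColor(im,cv2.COLOR_BGR2HSV)[:,:,1]
f=lambda x,y:(int(x/1.8+140),int(y/1.8))
hr=f(250,355);bo=f(405,300); print(V[hr[1],hr[0]-27:hr[0]+28].tolist(),V[hr[1]-27:hr[1]+28,hr[0]].tolist())
print(V[bo[1],bo[0]-20:bo[0]+20].tolist(),V[bo[1]-45:bo[1]+45,bo[0]].tolist())
for n,px,z in [("armL top edge pt",f(346,38),88),("armL",f(376,42),70),("armL2",f(377,98),70),("armR",f(453,40),70),("armR2",f(454,92),70),("outL",f(346,38),88),("outL2",f(347,94),88),("outR",f(496,28),88),("outR2",f(496,80),88),("stop TL",f(303,386),60),("stop TR",f(354,385),60),("stopBL",f(288,412),68),("stopBR",f(360,410),68)]: print(n,ray(c,px,z).round(1))
rect(c,(S<90)&(V>85)&(X<500)&(Y>160),38.5,"hrest",hr); rect(c,(S<90)&(V>85)&(Y>100),35,"brest",bo)
rect(c,(S>120),10,"base")
E
```

```text
white V 140 4 bench 141 5
housing [ 491.2 -225.2] [35.6 88.1] 41.38 px [312, 159, 42, 99, 3378] mean [ 487.  -220.5]
red [ 475.8 -272.9] [16.5 17.2] 39.04 px [277, 228, 19, 19, 294] mean [ 476. -273.]
trigger [ 454.4 -251.2] [33.3 24.4] 39.89 px [264, 191, 38, 28, 978] mean [ 455.  -251.2]
nozzle dir -48.154957 pt 425.412 -151.39522
tip z24 [ 406.81943901 -129.94804007   41.        ]
V rows [128, 133, 130, 132, 134, 137, 135, 133, 137, 157, 171, 173, 168, 168, 171, 167, 170, 119, 42, 40] [169, 158, 160, 147, 132, 116, 88, 96, 96, 91] [41, 39, 46, 88, 132, 153, 162, 162, 164, 166, 170, 170, 173, 174, 167, 164, 145, 177, 174, 170, 167, 171, 167]
[112, 109, 110, 112, 112, 106, 94, 97, 98, 99, 103, 101, 95, 101, 103, 100, 104, 96, 102, 97, 95, 100, 99, 100, 99, 100, 100, 101, 99, 106, 99, 99, 103, 101, 100, 101, 98, 99, 97, 100, 100, 99, 96, 102, 99, 99, 97, 99, 92, 75, 40, 52, 73, 81, 111] [108, 109, 86, 65, 66, 71, 92, 97, 102, 102, 97, 100, 99, 103, 103, 104, 98, 99, 101, 99, 103, 102, 98, 97, 100, 99, 97, 101, 102, 100, 100, 101, 101, 99, 102, 98, 99, 101, 97, 101, 97, 100, 98, 99, 9
[... 556 characters left out ...]
 101, 101, 97, 97, 106, 103, 102, 99, 102, 100, 104, 102, 100, 104, 97, 82, 71, 80, 81, 81, 78]
armL top edge pt [520.7 259.   88. ]
armL [533.  262.1  70. ]
armL2 [534.2 241.7  70. ]
armR [564.  262.7  70. ]
armR2 [565.8 243.7  70. ]
outL [520.7 259.   88. ]
outL2 [520.9 239.8  88. ]
outR [576.7 262.6  88. ]
outR2 [578.  244.8  88. ]
stop TL [503.1 118.7  60. ]
stop TR [526.9 119.6  60. ]
stopBL [496.4 108.5  68. ]
stopBR [530.  109.4  68. ]
hrest [475.8 129.4] [38.3 38.4] 3.21 px [255, 175, 46, 45, 1780] mean [475.7 129.9]
brest [554.5 155.9] [24.7 68.5] 2.67 px [352, 127, 29, 79, 2142] mean [554.5 157.1]
base [507.7 187.8] [182.3 197.5] 3.14 px [202, 4, 212, 233, 35423] mean [502.1 199.1]
```

```bash
cat >> h.py <<'E'
CLIP=np.array([549.3,252.,59.]); SA=93.0
xs=np.array([np.cos(np.radians(SA)),np.sin(np.radians(SA)),0]); ys=np.array([-xs[1],xs[0],0]); zs=np.array([0,0,1.])
def S(x,y,z): return CLIP+x*xs+y*ys+z*zs      # point in clip frame -> world
def info(m): print(m,"t",round(ctrl.read_time(),2),"p",np.round(ctrl.read_ee_pos(),1),"F",np.round(ctrl.read_force(),1),"w",round(ctrl.read_grip_width(),1))
E
python3 - <<'E'
from h import *
c=dict(np.load("pics/w_blow.npz"))
B=131.85; xb=np.array([np.cos(np.radians(B)),np.sin(np.radians(B)),0]); yb=np.array([-xb[1],xb[0],0])
g=np.array([475.9,-273,0])+52*xb-43*yb
for r in (145.5,260.5):
    d=ray(c,(332,r),46)-g; print("housing end x",d@xb,"y",d@yb)
p=g+10*xb; q=down(B-90)
ctrl.command_gripper(72)
ctrl.movep([p[0],p[1],110],q)
ctrl.move_straight([p[0],p[1],9.5],feed=100,force_limit=15); info("down")
ctrl.command_gripper(40); info("grip")
ctrl.move_straight([p[0],p[1],170],feed=120); info("lift")
t=S(-60,0,0)
ctrl.movep([t[0],t[1],180],down(SA-90)); info("over")
c,im=snap("wrist","carry")
hsv=cv2.cvtColor(im,cv2.COLOR_BGR2HSV); m=(hsv[:,:,1]>150)&((hsv[:,:,0]<5)|(hsv[:,:,0]>172))
ys_,xs_=np.nonzero(m); print("red px",np.median(xs_),np.median(ys_),len(xs_),"expected",proj(c,S(-70-52,43,180-9.5+24-59+19)))
snap("side","side1")
E
```

```text
housing end x 28.38559864570136 y -0.7919558421563586
housing end x -74.92444920555268 y 1.4862453635560442
down t 5.52 p [ 466.9 -198.3   10.2] F [-0.1  0.9  0.3] w 71.6
grip t 5.87 p [ 467.1 -198.2   10.3] F [-0.3  1.5  5.7] w 45.5
lift t 7.36 p [ 466.3 -198.   169.1] F [-0.8 -1.1 -5.3] w 45.5
over t 8.84 p [552.6 191.4 179.9] F [-0.6 -0.  -4.9] w 45.8
red px 273.0 465.0 15 expected [202.285794   489.21177347]
```

```bash
python3 - <<'E'
from h import *
c=ctrl.get_calibration("side"); im=cv2.imread("pics/side1.png"); hsv=cv2.cvtColor(im,cv2.COLOR_BGR2HSV)
m=((hsv[:,:,1]>150)&((hsv[:,:,0]<5)|(hsv[:,:,0]>172))).astype(np.uint8)
k,l,s,ce=cv2.connectedComponentsWithStats(m); print([(s[i,4],ce[i].round(1).tolist()) for i in range(1,k) if s[i,4]>15])
dz=180-9.5+24-59
print("exp red",proj(c,S(-122,43,dz+19)),"tip",proj(c,S(35,0,dz)))
cv2.imwrite("pics/side1c.png",cv2.resize(im[80:330,130:430],None,fx=2,fy=2))
E
```

```text
[(np.int32(42), [375.6, 148.9]), (np.int32(61), [265.3, 160.0]), (np.int32(179), [405.1, 260.2]), (np.int32(68), [418.0, 366.8])]
exp red [264.13875451 157.10633894] tip [267.83323281 117.91233858]
```

View pics/side1c.png

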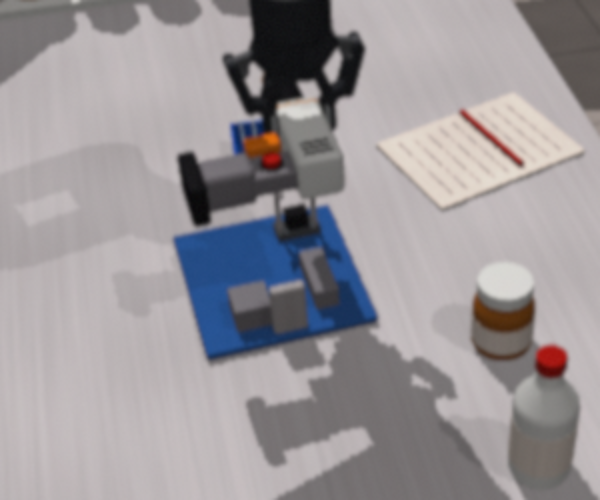

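The blower is held roughly level above the stand: red button at side (265,160), against (264,157) expected, with the handle over the rest and in front of the stop. Lowering it now.

```bash
python3 - <<'E'
from h import *
t=S(-60,0,0)
ctrl.move_straight([t[0],t[1],90],feed=100); info("above")
print(ctrl.move_straight([t[0],t[1],46],feed=30,force_limit=8)); info("low")
c,im=snap("wrist","low"); snap("side","side2")
E
```

```text
above t 9.99 p [552.8 192.2  90.8] F [-0.5  0.4 -4.9] w 45.5
True
low t 10.86 p [552.8 192.3  65.4] F [ 2.3  1.2 -0.8] w 45.3
```

```bash
python3 - <<'E'
from h import *
t=S(-60,0,0)
print(ctrl.move_straight([t[0],t[1],45.5],feed=25,force_limit=18)); info("low")
ctrl.command_gripper(60); info("open")
ctrl.move_straight([t[0],t[1],160],feed=150)
a=S(-95,0,0); ctrl.movep([a[0],a[1],240],down(SA-90)); info("up")
c,im=snap("wrist","rel"); snap("side","side3")
cv2.imwrite("pics/relc.png",cv2.resize(im[0:400,100:520],None,fx=1.5,fy=1.5,interpolation=2))
hsv=cv2.cvtColor(im,cv2.COLOR_BGR2HSV); m=(hsv[:,:,1]>150)&((hsv[:,:,0]<5)|(hsv[:,:,0]>172))
ys_,xs_=np.nonzero(m); print("red px",xs_.mean(),ys_.mean(),len(xs_)); p=ray(c,(xs_.mean(),ys_.mean()),78)-CLIP; print("red in clip frame",p@xs,p@ys)
E
```

```text
True
low t 11.47 p [553.  192.1  55.7] F [2.3 2.6 1.4] w 45.6
open t 11.76 p [552.8 191.9  55.4] F [ 0.2 -1.6 -0.2] w 60.1
up t 13.05 p [554.4 156.7 240. ] F [-0.1 -0.  -0.9] w 59.5
red px 470.546626984127 149.96428571428572 1008
red in clip frame -43.87798040917903 -122.57102006682227
```

View pics/relc.png

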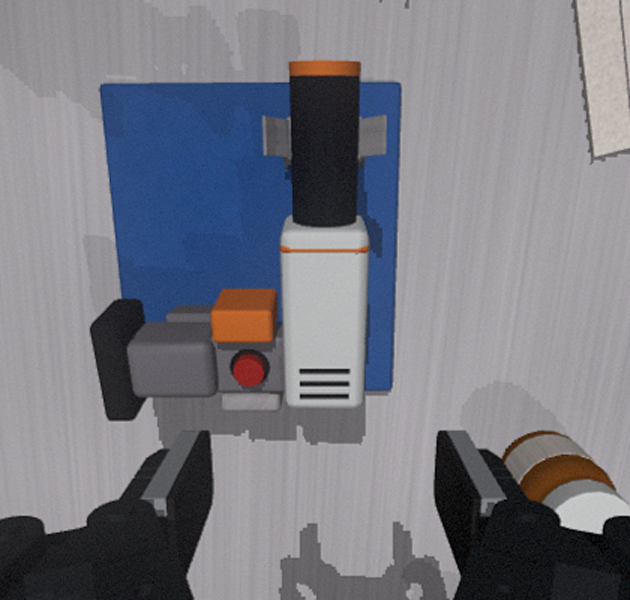

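Blower released: nozzle lies in the flare (clip arms at crop (277,137) and (372,135)), housing front at row ~220, red at (248,370), handle on its rest in front of the stop at (252,401). Next, push down in the gap.

```bash
python3 - <<'E'
from h import *
c=dict(np.load("pics/rel.npz")); f=lambda x,y:(x/1.5+100,y/1.5)
for n,px,z in [("red",f(248,370),80),("front",f(325,219),95),("front hi",f(325,219),103),("tip",f(325,62),100),("rear",f(325,406),84),("armL near",f(277,160),86),("armR near",f(372,155),86),("armL far",f(264,115),88)]:
    p=ray(c,px,z)-CLIP; print(n,p@xs,p@ys)
E
```

```text
red -123.21685511450275 42.987124293273105
front -39.723993148792246 -0.5457930908674911
front hi -39.368417805052246 -0.5201162247027153
tip 30.053093327094157 -0.6508779233323018
rear -143.47471147342523 -0.4012637520772717
armL near -11.377992256030447 23.336349775004898
armR near -9.152688557244478 -24.034909432009158
armL far 9.235980712330575 28.974369663696077
```

```bash
python3 - <<'E'
from h import *
ctrl.command_gripper(0)
t=S(-25,0,0)
ctrl.movep([t[0],t[1],135],down(SA-90)); info("above")
print(ctrl.move_straight([t[0],t[1],75],feed=40,force_limit=32)); info("pushed")
ctrl.wait(0.3); info("hold")
ctrl.move_straight([t[0],t[1],170],feed=150)
a=S(-95,0,0); ctrl.movep([a[0],a[1],240],down(SA-90)); info("up")
c,im=snap("wrist","push"); snap("side","side4")
hsv=cv2.cvtColor(im,cv2.COLOR_BGR2HSV)
Y,X=np.mgrid[:480,:640]
m=(hsv[:,:,1]>150)&((hsv[:,:,0]<5)|(hsv[:,:,0]>172))&(X<350)
p=ray(c,(X[m].mean(),Y[m].mean()),78)-CLIP; print("red clip frame",p@xs,p@ys)
cv2.imwrite("pics/pushc.png",cv2.resize(im[0:400,100:520],None,fx=1.5,fy=1.5,interpolation=2))
E
```

```text
above t 14.32 p [551.  226.9 136.2] F [0.8 0.1 0.4] w 0.4
False
pushed t 15.97 p [550.9 227.2  75.8] F [-3.1 -0.3 11.1] w 0.2
hold t 16.27 p [550.9 227.2  75.8] F [-3.2  0.9 10.8] w -0.0
up t 17.53 p [554.3 156.5 239.7] F [ 0.3  0.6 -0.4] w -0.2
red clip frame -133.48634031215408 45.04725685143227
```

View pics/pushc.png

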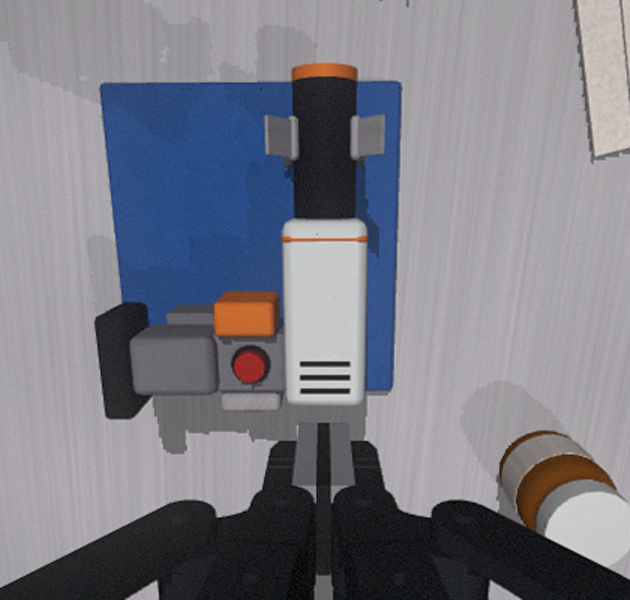

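The nozzle is home: the clip lips now close over it at crop (292,137) and (357,137), and the TCP reached 75.8 against 76 expected. Next is the trigger and lock. First I'll set up the tilted hand with a contact check.

```bash
cat >> h.py <<'E'
TH=np.radians(25); G=34.; D=3.
u=np.cos(TH)*xs-np.sin(TH)*zs; w=-np.sin(TH)*xs-np.cos(TH)*zs
QT=Rot.from_matrix(np.c_[np.cross(u,w),u,w]).as_quat()
def tcpL(x,y,z): return S(x,y,z)-(G/2)*u+D*w     # TCP for lower finger's inner tip corner at clip-frame point
def Lnow(): d=np.array(ctrl.read_ee_pos())+(G/2)*u-D*w-CLIP; return np.round([d@xs,d@ys,d[2]],1)
E
python3 - <<'E'
from h import *
c=dict(np.load("pics/push.npz")); im=cv2.imread("pics/push.png"); hsv=cv2.cvtColor(im,cv2.COLOR_BGR2HSV)
m=((hsv[:,:,1]>150)&((hsv[:,:,0]<4)|(hsv[:,:,0]>172))).astype(np.uint8)
k,l,s,ce=cv2.connectedComponentsWithStats(m); 
for i in range(1,k):
    if s[i,4]>60: p=ray(c,ce[i],78)-CLIP; print("red",s[i].tolist(),p@xs,p@ys)
q0=ctrl.ik(tcpL(-73,44,75),QT); print(np.round(q0,2)); print(ctrl.ik(tcpL(-100,44,-4),QT))
ctrl.command_gripper(G)
ctrl.movep(tcpL(-72,44,75),QT); info("hover")
print(ctrl.move_straight(tcpL(-72,44,13),feed=60,force_limit=8)); info("ready"); print(Lnow())
snap("side","side5"); c,im=snap("wrist","ready")
cv2.imwrite("pics/readyc.png",np.hstack([im[:, 100:540],cv2.resize(cv2.imread("pics/side5.png")[100:290,180:350],None,fx=2,fy=2.5263)[:480,:340]]))
E
```

```text
red [628, 0, 11, 52, 521] 44.70118279362983 -230.5623221100459
red [256, 234, 21, 21, 341] -121.5931296445689 42.845264153479114
[ 0.47 -0.04  1.8  -0.4   1.57 -1.12]
[ 0.42318824  0.00783325  1.88806442 -0.40940202  1.42594048 -1.10297823]
hover t 19.24 p [510.2 161.2 138.8] F [ 0.6 -0.1 -0.6] w 34.0
False
ready t 20.43 p [510.2 161.2  76.9] F [-0.1  1.1 -0.3] w 33.8
[-71.9  43.8  13.4]
```

View pics/readyc.png

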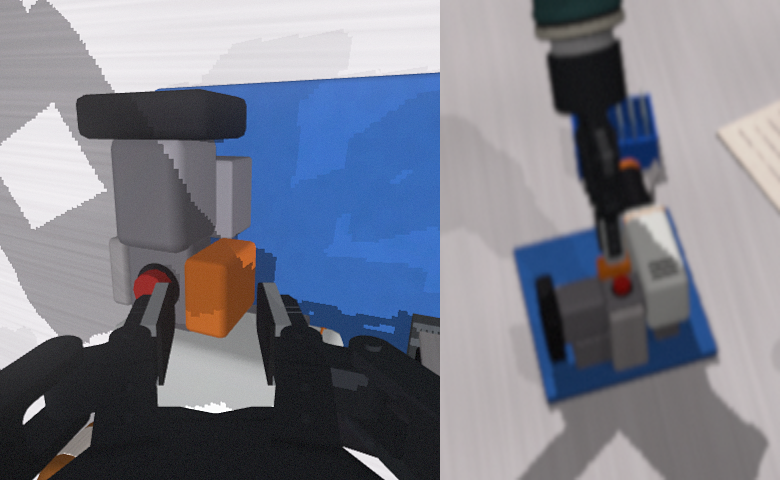

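The view shows the lower finger at (268,320) in front of the orange trigger (220,290), and the higher one at (150,310) by the red button (155,285). Squeezing.

```bash
python3 - <<'E'
from h import *
print(ctrl.move_straight(tcpL(-85,44,13),feed=25,force_limit=20)); info("mid"); print(Lnow())
print(ctrl.move_straight(tcpL(-106,44,13),feed=15,force_limit=13)); info("squeezed"); print(Lnow())
c,im=snap("wrist","sq"); snap("side","side6")
cv2.imwrite("pics/sqc.png",np.hstack([im[100:460, 150:470],cv2.resize(cv2.imread("pics/side6.png")[180:260,200:330],None,fx=3,fy=4.5)]))
E
```

```text
False
mid t 21.19 p [510.7 148.3  76.5] F [-1.   3.7  1.2] w 34.0
[-84.9  44.   13.1]
True
squeezed t 22.0 p [511.5 139.1  76.4] F [-1.8 11.8  1.8] w 34.0
[-94.   43.7  12.9]
```

View pics/sqc.png

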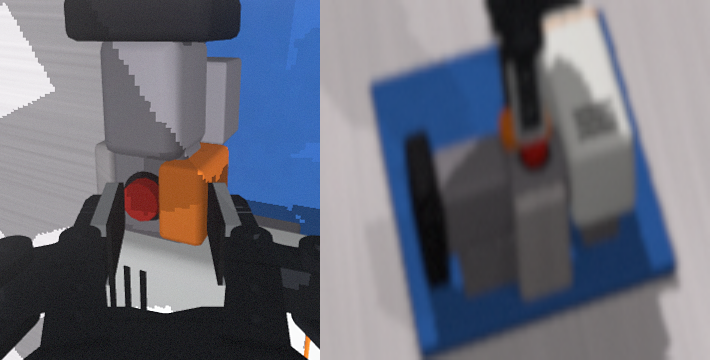

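```bash
python3 - <<'E'
from h import *
c=dict(np.load("pics/sq.npz"))
L=np.array([-94,43.7,12.9]); H=S(*L)-G*u
for dy in (-11,0,11): print("H",dy,proj(c,H+dy*ys),"L",proj(c,S(*L)+dy*ys))
p=ray(c,(293,300),78)-CLIP; print("red",p@xs,p@ys)
for px in [(272,283),(255,283)]:
  for z in (59+27,): p=ray(c,px,z)-CLIP; print("tip",px,p@xs,p@ys)
for px,z in [((310,342),79),((357,342),79),((358,262),79),((310,262),79)]: p=ray(c,px,z)-CLIP; print("trig",px,p@xs,p@ys)
E
```

```text
H -11 [277.17098288 331.91753556] L [358.99972221 331.59821242]
H 0 [276.37865511 307.85892046] L [359.8269217  307.55707617]
H 11 [275.55431459 282.82825531] L [360.68750914 282.54557618]
red -121.54435443590259 44.2281095045507
tip (272, 283) -126.64155981253597 54.195904540972364
tip (255, 283) -134.82187057603863 52.74012596420178
trig (310, 342) -113.21174365222237 26.851311750517414
trig (357, 342) -92.46819192161752 32.21105861724398
trig (358, 262) -93.10770713151618 65.90615432531521
trig (310, 262) -113.00146061453374 62.89982269602998
```

The trigger reads as squeezed 10 mm (face at -93 to -94) and the high fingertip is 4–5 mm behind the button's centre, so it is still on the button. Pushing down.

```bash
python3 - <<'E'
from h import *
L=Lnow(); x,y=L[0],L[1]
for z,fl in ((7,12),(4.2,12),(1,12),(-7,10)):
    r=ctrl.move_straight(tcpL(x,44,z),feed=12,force_limit=fl); print(r,Lnow(),np.round(ctrl.read_force(),1),round(ctrl.read_time(),2))
    if r: break
snap("wrist","pr"); snap("side","side7")
E
```

```text
False [-93.6  43.5   7.5] [-0.1  9.   3.4] 22.73
False [-93.6  43.5   4.9] [-0.4  8.3  5. ] 23.11
False [-93.6  43.4   1.7] [-0.1  7.5  6.6] 23.52
True [-93.5  43.5  -1.4] [-4.   4.   8.5] 23.96
```

```bash
python3 - <<'E'
from h import *
def go(x,z,fl,feed=12):
    r=ctrl.move_straight(tcpL(x,44,z),feed=feed,force_limit=fl); print(r,Lnow(),np.round(ctrl.read_force(),1),round(ctrl.read_time(),2))
go(-96,-1.4,8); L=Lnow(); go(L[0],-5,8); L=Lnow()
snap("wrist","pr2")
go(L[0]+4,L[2]-.3,20); go(L[0]+7.5,L[2]-.3,20)
c,im=snap("wrist","eased"); snap("side","side8")
cv2.imwrite("pics/easec.png",np.hstack([cv2.imread("pics/pr2.png")[160:400, 200:420],im[160:400, 200:420]]))
E
```

```text
True [-93.7  43.5  -1.3] [-1.2  7.2  4.2] 24.27
True [-93.4  43.5  -1.4] [-3.1  3.1  8.6] 24.48
False [-89.7  43.6  -1.3] [ 1.3 -1.1  5.8] 25.01
False [-86.6  43.9  -1.3] [ 0.4 -5.2  6.7] 25.45
```

View pics/easec.png

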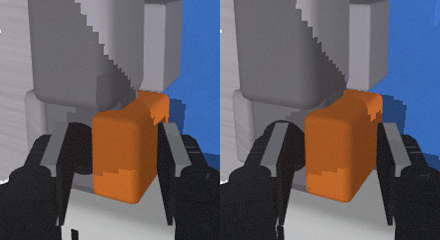

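Between the two frames the hand moved forward 7 mm but the trigger shifted only 8 px back in the hand frame. So it followed about 4 mm and stopped, which fits the latch, and the button is down in its dark ring. Lifting off and checking.

```bash
python3 - <<'E'
from h import *
L=Lnow(); print(ctrl.move_straight(tcpL(L[0],44,70),feed=60)); info("lifted")
a=S(-95,0,0); ctrl.movep([a[0],a[1],240],down(SA-90)); info("up")
c,im=snap("wrist","fin"); snap("side","side9")
old=cv2.imread("pics/push.png")
for n,i_ in (("before",old),("after",im)):
    cc=dict(np.load("pics/push.npz")) if n=="before" else c
    hsv=cv2.cvtColor(i_,cv2.COLOR_BGR2HSV); H,Sa=hsv[:,:,0],hsv[:,:,1]
    for nm,m,z in (("red",(Sa>150)&((H<4)|(H>172)),78 if n=="before" else 71.5),("orange",(Sa>150)&(H>5)&(H<20),79)):
        k,l,s,ce=cv2.connectedComponentsWithStats(m.astype(np.uint8)[150:300,200:300]); i=1+np.argmax(s[1:,4])
        x0,y0,w_,h_=s[i,:4]; p=ray(cc,ce[i]+[200,150],z)-CLIP; f=ray(cc,(x0+200+w_/2,y0+150),z)-CLIP
        print(n,nm,s[i].tolist(),"ctr",np.round([p@xs,p@ys],1),"front edge",round(f@xs,1))
cv2.imwrite("pics/finc.png",np.hstack([cv2.resize(v[150:310,150:350],None,fx=2,fy=2) for v in (old,im)]))
E
```

```text
False
lifted t 26.89 p [510.6 146.5 133. ] F [0.2 0.1 0.1] w 33.6
up t 28.09 p [554.1 157.1 239.4] F [-0.4  0.1 -0.6] w 33.8
before red [56, 84, 21, 21, 341] ctr [-121.6   42.8] front edge -112.8
before orange [42, 45, 43, 29, 1138] ctr [-91.2  43.8] front edge -79.4Traceback (most recent call last):
  File "<stdin>", line 10, in <module>
    return _wrapfunc(a, 'argmax', axis=axis, out=out, **kwds)
    return bound(*args, **kwds)
ValueError: attempt to get argmax of an empty sequence
```

I've used all 10 picture views, so I'll check the rest numerically.

```bash
python3 - <<'E'
from h import *
for f in ("push","fin"):
    c=dict(np.load(f"pics/{f}.npz")); im=cv2.imread(f"pics/{f}.png"); hsv=cv2.cvtColor(im,cv2.COLOR_BGR2HSV); H,Sa,V=cv2.split(hsv)
    for nm,m,zz in (("red",(Sa>110)&((H<5)|(H>170)),(78,71.5)),("orange",(Sa>120)&(H>=5)&(H<20),(79,)),("white",(V>150)&(Sa<40),(83,))):
        k,l,s,ce=cv2.connectedComponentsWithStats(m.astype(np.uint8)[120:300,200:360]); 
        for i in range(1,k):
            if s[i,4]<40: continue
            print(f,nm,s[i].tolist(),[np.round([(p:=ray(c,ce[i]+[200,120],z)-CLIP)@xs,p@ys],1).tolist() for z in zz],"front",np.round([(ray(c,(ce[i][0]+200,s[i,1]+120),zz[0])-CLIP)@xs],1))
    x,y=map(int,proj(c,S(-121.5,43,14))); print(f,"button px",x,y); print(im[y-14:y+15:4,x-14:x+15:4].tolist())
E
```

```text
push red [55, 113, 22, 22, 377] [[-121.4, 42.7], [-123.4, 43.6]] front [-111.9]
push orange [88, 38, 57, 4, 92] [[-50.8, 1.4]] front [-49.9]
push orange [42, 75, 44, 30, 1187] [[-91.2, 43.4]] front [-79.4]
push white [89, 27, 55, 12, 614] [[-45.4, 0.2]] front [-41.2]
push white [89, 41, 55, 109, 5210] [[-92.0, 0.4]] front [-51.9]
push white [143, 142, 17, 38, 534] [[-153.4, -30.5]] front [-136.2]
push white [0, 145, 9, 35, 178] [[-158.5, 98.3]] front [-138.5]
push white [53, 144, 17, 6, 54] [[-139.7, 47.0]] front [-137.8]
push white [24, 167, 61, 13, 583] [[-165.6, 57.8]] front [-158.9]
push button px 266 242
[[[70, 69, 71], [112, 106, 109], [113, 107, 110], [120, 114, 115], [119, 110, 114], [117, 112, 114], [108, 99, 106], [86, 86, 88]], [[113, 107, 112], [98, 96, 97], [33, 32, 32], [40, 32, 35], [38, 35, 33], [36, 33, 34], [114, 107, 110], [113, 107, 109]], [[115, 106, 111], [41, 36, 38], [33, 28, 102], [38, 43, 150], [40, 44, 139], [35, 34, 87], [40, 41, 40], [116, 110, 111]], [[114, 108, 109], [37, 34, 70], [40, 41, 154], [36, 43, 153], [37, 41, 149], [42, 44, 154], [42, 37, 68],
[... 1313 characters left out ...]
, 110, 113], [44, 40, 44], [44, 43, 44], [41, 38, 41], [41, 39, 41], [34, 34, 37], [86, 82, 88]], [[111, 105, 107], [34, 29, 30], [37, 34, 36], [43, 40, 44], [39, 37, 41], [43, 40, 44], [48, 44, 49], [82, 77, 80]], [[114, 108, 112], [41, 38, 43], [38, 30, 33], [42, 36, 40], [40, 37, 43], [45, 43, 42], [38, 33, 39], [48, 46, 45]], [[114, 109, 112], [46, 41, 46], [40, 39, 40], [36, 36, 35], [35, 30, 34], [38, 36, 40], [43, 44, 46], [65, 62, 63]], [[114, 106, 111], [112, 106, 109], [38, 35, 40], [36, 34, 40], [41, 37, 38], [34, 34, 34], [43, 42, 44], [117, 110, 110]], [[116, 108, 110], [117, 109, 112], [114, 106, 111], [70, 65, 69], [45, 41, 45], [68, 67, 66], [111, 105, 107], [114, 106, 110]]]
```

The button is sunk in its collar and the trigger is held about 5.2 mm in: it moved 6.0 mm, of which the body accounts for 0.9 mm. The blower is level in the clip and the robot is clear.

```bash
python3 -c "
from station import ctrl
print(ctrl.sign_off())"
```

```text
the job is handed in; nothing more can be done
None
```

I handed the job in at about 28 s of the 67 s allowed: the blower is clipped in its stand, level with the red button up, the lock button is down and the trigger is held about 5 mm in by my camera measurements, but the sign-off gave no verdict.

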